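# Refit the bezel and knob of a table cooker and hold the knob pressed in

## Robot

A 6-joint arm with a two-finger parallel gripper is mounted at the origin on the work surface. World frame = base frame: x ahead of the robot, y to its left, z up, the work surface at z = 0. Lengths are in m, angles in rad, forces in N, time in s.
With the tool pointing down it reaches from about 0.375 to 0.9 m from the base axis. Payload 3.1 kg.
Tool frame: the origin (TCP) lies at the very end of the fingers, on their centre line; the grasp point (between the pads) lies 19 mm behind it (grip_depth is the distance from the TCP to the grasp point, in m); z points along the fingers, y is the line along which they close (so a half turn about z gives the same grasp; the last joint's range is limited). The gripper opens to 85 mm and grips with 20 to 120 N. Pads are 22 mm wide; open, the fingers measure 114 mm over their backs; the gripper's body (76 mm by 85 mm) begins 54 mm behind the grasp point. The pads swing forward as they close: fully open they stand 13 mm farther back than shut.
Start: joints at [1.159, 0.527, 1.433, -0, 1.181, -0.178], TCP at [0.145, 0.608, 0.231] pointing down, gripper open.
Joint ranges: [-3.08, 3.08], [-0.75, 2.2], [0.22, 2.44], [-1.43, 4.57], [0, 2.65], [-2.85, 2.85]. Speed limits (rad/s): [2.79, 2.79, 3.14, 3.14, 3.14, 3.14].

## Interface

Orientations are given as a unit quaternion [x, y, z, w].
In Python, from station import * gives the robot as it stands.
- The arm moves only by the tool apply_moves, never from a script. Its argument "plan" is a list of rows, each a list of 7 numbers: the shift along the tool's x, y, z in m, then the turn, a rotation vector about the tool's x, y, z in rad, then the gripper command: -1 is fully open, 1 is shut, values between are in proportion. In form: [[dx, dy, dz, wx, wy, wz, jaw], ...]. A call has 1 to 8 rows; each row shifts and turns the commanded pose from where the row before left it, along the tool's axes as they then stand; what a row does not reach is not made up. A row lasts 1/8 s, in which the tool goes at most 62.5 mm and 10.7 degrees, less where a joint would pass 70% of its speed; a pose out of reach is approached as far as the arm can. A call is refused whole if a number of a shift passes 0.0625 or a number of a turn 0.188, either way. A call with a gripper value outside its range is refused whole. The fingers move at their own pace and stop on an object; "force" is the grip in N (left out, the last holds). Time passes only in rows, so rows that do not move let the fingers close. It gives the time, the measured TCP pose, the force, the opening and the grip force at its end, in the units of the state.
- sense(): the state, without advancing time (a new reading comes with each control period).
- snapshot(name): name is "side" or "top" or "wrist"; returns the picture (384x512x3 uint8, red, green, blue); there is no depth.
- calibration(name): a dict with "camera_matrix" (3x3 intrinsics, pixels), "R" (3x3) and "t" (3): a world point X has camera coordinates R X + t; the wrist camera has in their place "mount" (4x4, takes a point from camera to tool coordinates, whose origin is the TCP and whose axes are the flange's). Camera axes: x right, y down, z forward; pixel columns grow to the right and rows downward; lengths in m; the calibration is good to about 2 mm. A picture is of the moment at which its call begins: read the wrist's pose just before it. calibration takes no time and is no camera call.
- sign_off(): hands the job in; it is judged then, once.
The state is a dict: "t": time; "q": joint angles; "qd": joint speeds; "tau": joint torques, N m; "tcp_pos": TCP position; "tool_rot": TCP orientation; "force": force on the tool from outside, world axes, zero at the start; "ft_torque": the same for the moment, N m; "finger_gap": opening from 0.0 (shut) to 1.0 (fully open); "gripper_force": force on a finger pad.
Only numpy, scipy, OpenCV 4.12 (cv2) and the standard library are available. Lean on these libraries where they do the work, as an engineer would, in place of code of your own. Each camera call takes 0.05 s, during which the arm holds its last target. There are 200 camera calls.

## Task

One of the two control spindles of the table cooker is bare. Put the loose bezel ring back over that spindle so that it lies flat on the cooker top and let it go, then take the loose pointer knob, turn it so that its D-shaped bore matches the flat of the spindle, push it fully onto the spindle and press it right in against the valve spring, as for lighting the burner. Finish while still holding the knob pressed in (do not let go or ease off), and leave the other knob, the lidded cup and the notebook alone.

Things in the scene. Friction and masses are not known exactly. Their poses are not given: they have to be found in the camera images.
- cooker: two-burner steel table cooker, 340 mm deep (its x) by 560 mm wide (its y), fixed; origin on the table under its centre, +x from the control edge (robot side) to the back. Flat top 75 mm above the table. The two controls stand 125 mm in front of the centre, 65 mm to either side; pan supports reach 37 mm above the top, over 70 mm clear of the controls' axes.
- valve: the bare control, at either of the two control places: brass collar, 16 mm diameter and 5 mm high with a bevelled rim, fixed on the cooker top; origin on the spindle axis at the height of the cooker top. It is turned as the cooker: +x points to the back of the cooker, and the flat of its spindle faces +x.
- spindle_tip (a point): centre of the top end of the bare brass spindle that stands up out of the collar; 29 mm above the cooker top when not pressed, axes as the valve. D-shaped: 10 mm diameter with one flat 2.5 mm from the axis, facing +x (the burner side); rim of the tip bevelled by 1.5 mm. The spindle does not turn.
- spindle (a joint): how far the bare spindle is pressed down, in m: 0 = out, 0.005 = on its stop. A spring pushes it out: it starts to move at about 4 N and needs about 11.5 N at the stop.
- bezel: loose flat aluminium ring, 50 mm outside diameter, 20 mm hole, 8 mm thick, about 25 g, lying on the table; origin at the centre of its underside, axis z. It fits over the spindle and the collar.
- knob: loose black pointer knob, about 45 g, upright on the table; origin at the centre of its underside, +x to the pointer, z up. Skirt 40 mm diameter, 17 mm high; on it a grip bar along x, 14 mm wide, at 17 to 35 mm height, its flat sides from 16 mm behind to 16 mm ahead of the axis, tapering to a nose 25 mm ahead, past the skirt, with a white line on top. Bore: see point knob_bore.
- knob_bore (a point): centre of the closed end of the knob's D bore, 14 mm above its underside, on its axis; the bore opens below, is 0.8 mm wider all round than the spindle, its flat on the pointer side: when on, the pointer points to the cooker's back, as on the other knob. Fully on it meets spindle_tip, the knob's underside 15 mm above the cooker top (spindle out) or 10 mm (on its stop).
- other_valve: the other control, with its bezel and knob (same shapes) already fitted, 130 mm from the bare one; origin on its axis at the height of the cooker top, axes as the cooker
- other_knob (a joint): how far the fitted knob is pressed down, in m; starts at 0, to be left alone
- cup: clear lidded cup, 68 mm diameter, 50 mm high, bystander; origin at the centre of its underside
- notebook: black notebook lying flat, 115 x 150 x 11 mm, bystander; origin at the centre of its underside

How it is judged:
On the way, in this order (a step that is already met when the one before it is completed fails the run):
1. the bezel ring lies flat on the cooker top round the bare spindle, let go (horizontal distance between bezel and valve below 0.004 m and z of bezel in the frame of valve below 0.002 m and angle between bezel's own z axis and vertical below 0.08 rad and contact force between the fingers and bezel below 0.1 N), for 0.2 s.
2. the knob is fully on the spindle, keyed on its flat (horizontal distance between knob_bore and spindle_tip below 0.003 m and distance between knob_bore and spindle_tip below 0.004 m and angle between the x axis of knob and the x axis of valve, either way round below 0.3 rad and angle between knob's own z axis and vertical below 0.12 rad), for 0.2 s.
At the end, for the whole second after the job is handed in: Bezel let go, flat (2 mm, 0.08 rad) on the cooker top, within 4 mm of the spindle axis; knob fully on the spindle (bore end within 4 mm of the tip, 3 mm sideways, keyed within 0.3 rad, tilt under 0.12); fingers on the knob, spindle held in by over 3 mm of 5, knob bearing on it with over 5 N (all of step 1 and all of step 2 and value of joint spindle above 0.003 m and contact force between the fingers and knob above 1 N and contact force between knob and valve above 5 N); the arm keeps its last pose, push and grip.
It fails at once if the other knob is pressed (value of joint other_knob above 0.0025 m).
It fails at once if the cup is disturbed (moved 30 mm) (distance of cup from where it was at the start of the episode above 0.03 m).
It fails at once if the notebook is disturbed (moved 30 mm) (distance of notebook from where it was at the start of the episode above 0.03 m).
It also fails if it takes over 64 s, if anything falls off the work surface, if the arm or the gripper's body presses on something with over 40 N, if the wrist force passes 120 N, or if a joint passes its speed limit or range.

## Working session

There is one attempt and no reset: what is moved stays moved. The work goes in short steps, Python scripts to look and compute and a tool call to move; the robot and the scene stay as the last step left them, time stands still between calls to the robot, and variables do not carry over. Pictures are saved under pics/ and viewed, at most 10 in all, crops included, and the job is handed in when it is done.

Besides the shell and the picture viewer there is one more tool, called after ">>>" as name(argument=value, ...) on one line, values as JSON. apply_moves: Moves the arm, as the interface text tells. Its arguments: {"type":"object","properties":{"plan":{"type":"array"},"force":{"type":"number"}},"required":["plan"]}

```bash
mkdir -p pics; cat > h.py <<'E'
from station import *
import numpy as np, cv2
from scipy.spatial.transform import Rotation as R
def save(n,im): cv2.imwrite('pics/'+n+'.png',im[:,:,::-1])
def grab(cam):
    s=sense(); im=snapshot(cam); c=calibration(cam); K=np.array(c['camera_matrix'])
    if cam=='wrist':
        M=np.array(c['mount']); Rt=R.from_quat(s['tool_rot']).as_matrix()
        Rc=Rt@M[:3,:3]; o=Rt@M[:3,3]+np.array(s['tcp_pos'])
    else:
        Rc=np.array(c['R']).T; o=-Rc@np.array(c['t'])
    return im,K,Rc,o
def ray(px,K,Rc,o):
    d=Rc@np.linalg.solve(K,[px[0],px[1],1.]); return d/np.linalg.norm(d)
def onz(px,z,K,Rc,o):
    d=ray(px,K,Rc,o); return o+d*(z-o[2])/d[2]
def cross2(o1,d1,o2,d2):
    A=np.stack([d1,-d2],1); a=np.linalg.lstsq(A,o2-o1,rcond=None)[0]
    p,q=o1+a[0]*d1,o2+a[1]*d2; return (p+q)/2,np.linalg.norm(p-q)
def proj(X,K,Rc,o):
    p=K@(Rc.T@(np.array(X)-o)); return p[:2]/p[2]
E
python3 - <<'E'
from h import *
ims=[]
for n in ('top','side','wrist'):
    im,K,Rc,o=grab(n); save(n+'0',im); np.savez('pics/'+n+'0.npz',im=im,K=K,Rc=Rc,o=o); print(n,o.round(3),Rc[:,2].round(3),K[0,0])
s=sense();print({k:np.round(v,3) for k,v in s.items()})
E
```

```text
top [ 0.401 -0.016  1.39 ] [ 0.14  -0.015 -0.99 ] 499.0320374233959
side [ 0.052 -0.632  0.74 ] [ 0.502  0.597 -0.626] 380.0615735591503
wrist [0.077 0.624 0.373] [ 0.266 -0.066 -0.962] 298.8892642988482
{'t': np.float64(0.15), 'q': array([ 1.159,  0.528,  1.434,  0.   ,  1.181, -0.179]), 'qd': array([ 0.001, -0.001, -0.005,  0.001, -0.   , -0.   ]), 'tau': array([ 1.0000e-03, -4.4274e+01, -1.7828e+01, -0.0000e+00,  6.0000e-03,
       -0.0000e+00]), 'tcp_pos': array([0.145, 0.608, 0.231]), 'tool_rot': array([ 0.117,  0.993, -0.001, -0.   ]), 'force': array([-0.502, -0.619, -0.925]), 'ft_torque': array([ 0.002, -0.033,  0.009]), 'gripper_force': np.float64(0.0), 'finger_gap': np.float64(0.999)}
```

View pics/top0.png

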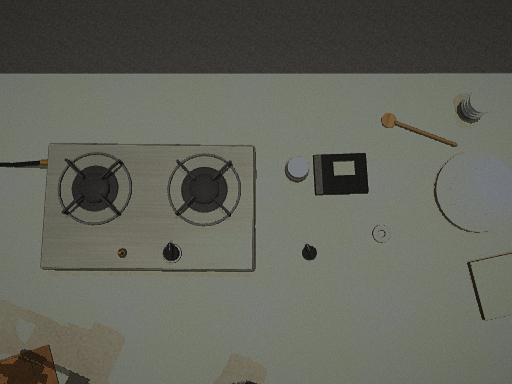

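View pics/side0.png

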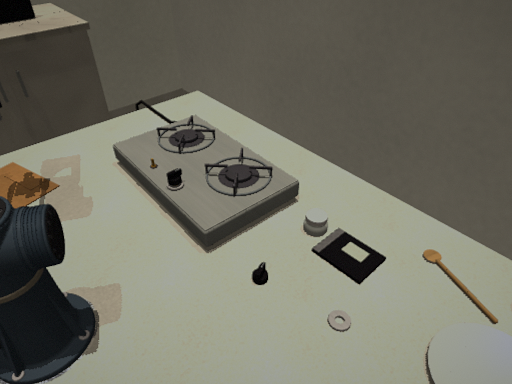

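The top view shows the bare spindle at (122,252), fitted knob (172,252), loose knob (309,252), bezel (381,233), cup (297,169) and notebook (341,173). In the side view the bezel is at (339,321), the knob at (261,274) and the spindle at (153,163).

```bash
python3 - <<'E'
from h import *
T=dict(np.load('pics/top0.npz'));S=dict(np.load('pics/side0.npz'))
cam=lambda D:(D['K'],D['Rc'],D['o'])
def two(n,a,b):
    d1=ray(a,*cam(T));d2=ray(b,*cam(S));p,e=cross2(T['o'],d1,S['o'],d2);print(n,p.round(4),'gap',round(e,4))
two('bezel',(381,233),(339.5,320.5)); two('knob',(309,253),(260,276)); two('spindletip',(122.5,252.5),(152.5,160)); two('other',(172,254),(174,178))
two('cup',(297,168),(317,217))
for n,p in dict(bez=(381,233),).items(): print(n,onz(p,.006,*cam(T)).round(4))
print('spin',onz((122.5,252.5),.104,*cam(T)).round(4),'knob',onz((309,253),.017,*cam(T)).round(4))
# cooker corners
for p in ((50,144),(254,146),(254,270),(41,269)): print(onz(p,.075,*cam(T)).round(3))
E
```

```text
bezel [ 0.5035 -0.3913  0.0032] gap 0.0
knob [ 0.4496 -0.1886  0.009 ] gap 0.0017
spindletip [0.4487 0.3021 0.1012] gap 0.0016
other [0.4453 0.1743 0.1053] gap 0.0012
cup [ 0.6828 -0.1574  0.0416] gap 0.0045
bez [ 0.5033 -0.3905  0.006 ]
spin [0.4493 0.301  0.104 ] knob [ 0.4486 -0.1871  0.017 ]
[0.742 0.511 0.075]
[ 0.735 -0.037  0.075]
[ 0.403 -0.035  0.075]
[0.409 0.518 0.075]
```

>>> apply_moves(plan=[[0, 0, 0, 0, 0, -0.117, -1], [0, 0, 0, 0, 0, -0.117, -1], [-0.043, -0.05, 0.005, 0, 0, 0, -1], [-0.043, -0.05, 0.005, 0, 0, 0, -1], [-0.043, -0.05, 0.005, 0, 0, 0, -1], [-0.043, -0.05, 0.005, 0, 0, 0, -1], [-0.043, -0.05, 0.005, 0, 0, 0, -1], [-0.04, -0.05, 0.005, 0, 0, 0, -1]])

```text
t: 1.15
tcp_pos: [0.3882, 0.3216, 0.2027]
tool_rot: [-0.0, 1.0, 0.0, 0.0]
force: [1.0, 0.4, 0.5]
finger_gap: 0.999
gripper_force: 0.0
```

```bash
python3 - <<'E'
from h import *
im,K,Rc,o=grab('wrist'); save('w1',im); np.savez('pics/w1.npz',im=im,K=K,Rc=Rc,o=o)
s=sense();print(np.round(s['tcp_pos'],4),R.from_quat(s['tool_rot']).as_matrix().round(3),s['t'],np.round(s['qd'],2)); print(proj([.449,.301,.104],K,Rc,o))
E
```

```text
[0.3931 0.3161 0.2021] [[-1.     0.004  0.003]
 [ 0.004  1.    -0.004]
 [-0.003 -0.004 -1.   ]] 1.2 [ 0.1   0.01 -0.03  0.06  0.02  0.18]
[234.94596483 257.55344811]
```

View pics/w1.png

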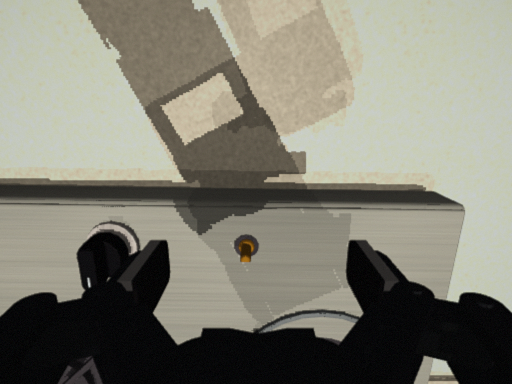

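The wrist view shows the collar at about (246,245), the spindle tip at (246,260) and the fitted knob at (105,250). I'll put the camera right over the spindle.

>>> apply_moves(plan=[[-0.04, -0.002, 0.01, 0, 0, 0, -1], [-0.04, -0.002, 0.01, 0, 0, 0, -1], [-0.038, -0.002, 0.01, 0, 0, 0, -1], [0, 0, 0, 0, 0, 0, -1], [0, 0, 0, 0, 0, 0, -1], [0, 0, 0, 0, 0, 0, -1]])

```text
t: 1.95
tcp_pos: [0.5035, 0.3174, 0.173]
tool_rot: [-0.001, 1.0, -0.0, -0.0]
force: [0.5, 0.7, -0.7]
finger_gap: 1.002
gripper_force: 0.0
```

```bash
python3 - <<'E'
from h import *
im,K,Rc,o=grab('wrist'); np.savez('pics/w2.npz',im=im,K=K,Rc=Rc,o=o)
s=sense();print(np.round(s['tcp_pos'],4),R.from_quat(s['tool_rot']).as_rotvec().round(4),s['t'],np.round(s['qd'],3)); u=proj([.449,.301,.104],K,Rc,o);print(u,o)
u=u.round().astype(int); c=im[max(0,u[1]-40):u[1]+40,u[0]-50:u[0]+50]; save('w2c',cv2.resize(c,None,fx=7,fy=7,interpolation=cv2.INTER_NEAREST));print(max(0,u[1]-40),u[0]-50)
E
```

```text
[0.5037 0.3175 0.1731] [ 1.9000e-03 -3.1412e+00  2.0000e-04] 2.0 [-0.    -0.002 -0.004 -0.002 -0.003 -0.   ]
[234.50210707 128.66092551] [0.43438937 0.31730024 0.31546887]
89 185
```

View pics/w2c.png

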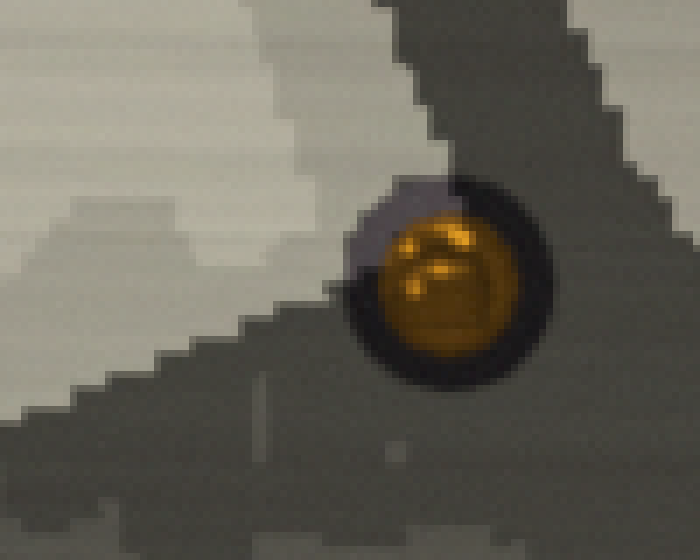

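The crop shows the brass collar, about 20 px wide, centred near (249,129.7), inside a dark ring. The D tip sits within it, with its flat towards the bottom of the image (+x).

```bash
cat >> h.py <<'E'
def circ(mask):
    cs=cv2.findContours(mask.astype(np.uint8),cv2.RETR_EXTERNAL,cv2.CHAIN_APPROX_NONE)[0]
    c=max(cs,key=cv2.contourArea); return cv2.fitEllipse(c),c
def orange(im):
    h=cv2.cvtColor(im,cv2.COLOR_RGB2HSV); return (h[...,1]>120)&(h[...,2]>50)&(h[...,0]<30)
E
python3 - <<'E'
from h import *
D=np.load('pics/w2.npz'); c=(D['K'],D['Rc'],D['o']); im=D['im']
m=orange(im); m[:89]=0; m[169:]=0; m[:,:185]=0;m[:,285:]=0
e,_=circ(m);print(e); print('z.080',onz(e[0],.080,*c).round(4))
g=im.max(2)<50; g[:89]=0; g[169:]=0; g[:,:185]=0;g[:,285:]=0
e2,_=circ(m|(im.max(2)<40)&(np.hypot(*(np.indices(m.shape)-np.array([129.7,249])[:,None,None]))<17)); print(e2,onz(e2[0],.075,*c).round(4))
# cooker front edge angle via top cam
T=np.load('pics/top0.npz');print(*[onz(p,.075,T['K'],T['Rc'],T['o']).round(3) for p in((60,269),(240,270))])
W=np.load('pics/w1.npz');c1=(W['K'],W['Rc'],W['o']);m=orange(W['im']);m[:200]=0;m[:,:200]=0;m[:,300:]=0;m[290:]=0;e3,cc=circ(m);print(cc.min(0).min(0),cc.max(0).max(0))
E
```

```text
((248.5144500732422, 129.09898376464844), (18.97781753540039, 19.50655746459961), 6.3183159828186035)
z.080 [0.451 0.31  0.08 ]
((249.72860717773438, 130.3671875), (24.85841178894043, 30.300458908081055), 45.27796173095703) [0.4523 0.3108 0.075 ]
[0.409 0.469 0.075] [0.403 0.001 0.075]
[238 239] [254 252]
```

>>> apply_moves(plan=[[0.035, -0.015, 0, 0, 0, 0, -1], [0.035, 0, 0, 0, 0, 0, -1], [0, 0, 0, 0, 0, 0, -1], [0, 0, 0, 0, 0, 0, -1], [0, 0, 0, 0, 0, 0, -1]])

```text
t: 2.62
tcp_pos: [0.4361, 0.3025, 0.1732]
tool_rot: [-0.0, 1.0, 0.0, 0.001]
force: [0.3, 0.5, 0.5]
finger_gap: 1.001
gripper_force: 0.0
```

```bash
python3 - <<'E'
from h import *
im,K,Rc,o=grab('wrist'); np.savez('pics/w3.npz',im=im,K=K,Rc=Rc,o=o)
s=sense();print(np.round(s['tcp_pos'],4),np.round(s['qd'],3))
x,y=proj([.449,.301,.104],K,Rc,o).round().astype(int); print(x,y)
save('w3c',cv2.resize(im[y-40:y+40,x-50:x+50],None,fx=7,fy=7,interpolation=cv2.INTER_NEAREST))
E
```

```text
[0.436  0.3024 0.173 ] [-0.002  0.005  0.003 -0.     0.002  0.001]
256 219
```

View pics/w3c.png

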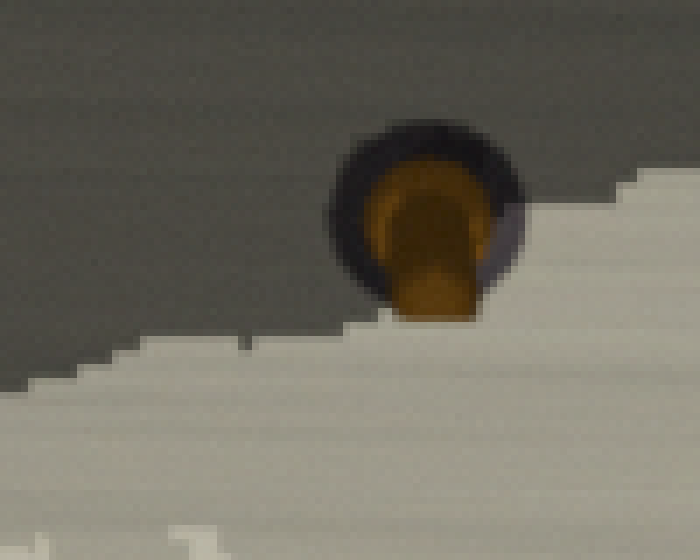

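The offset view shows the tip's upper D face at crop (434,290), about 12 px right of where the top-camera estimate put it. I'll check this discrepancy with masks.

```bash
python3 - <<'E'
from h import *
T=np.load('pics/top0.npz');S=np.load('pics/side0.npz');W2=np.load('pics/w2.npz');W3=np.load('pics/w3.npz')
cam=lambda D:(D['K'],D['Rc'],D['o'])
def blob(D,x0,x1,y0,y1):
    m=orange(D['im']);r=np.zeros_like(m);r[y0:y1,x0:x1]=m[y0:y1,x0:x1];ys,xs=np.nonzero(r);return xs.mean(),ys.mean(),xs.min(),xs.max(),ys.min(),ys.max(),len(xs)
print('top',blob(T,110,135,240,265)); print('side',blob(S,140,165,150,175))
x,y=256,219
b=blob(W3,x-50,x+50,y-40,y+40);print('w3',b)
t3=(x-50+434/7-.5,y-40+291/7-.5)   # tip face mid
t3e=(x-50+434/7-.5,y-40+320/7-.5)  # flat edge of the tip face
t2=(185+443/7-.5,89+328/7-.5); 
p,e=cross2(W2['o'],ray(t2,*cam(W2)),W3['o'],ray(t3e,*cam(W3)));print('flat edge',p.round(4),round(e,4))
c2=(248.5,129.1); c3=(x-50+432/7-.5,y-40+222/7-.5)
p,e=cross2(W2['o'],ray(c2,*cam(W2)),W3['o'],ray(c3,*cam(W3)));print('collar',p.round(4),round(e,4))
for z in(.08,.104): print(z,[onz(q,z,*cam(W3)).round(4) for q in (t3,c3)])
for X in ([.451,.31,.104],[.449,.302,.104]): print(proj(X,*cam(T)),proj(X,*cam(S)))
print(W3['Rc'].round(3),calibration('wrist')['mount'],calibration('wrist')['camera_matrix'])
E
```

```text
top (np.float64(121.0952380952381), np.float64(252.0952380952381), np.int64(118), np.int64(124), np.int64(250), np.int64(255), 21)
side (np.float64(152.69565217391303), np.float64(163.43478260869566), np.int64(151), np.int64(155), np.int64(158), np.int64(167), 23)
w3 (np.float64(266.8816199376947), np.float64(212.66666666666666), np.int64(258), np.int64(275), np.int64(202), np.int64(224), 321)
flat edge [0.4538 0.31   0.1019] 0.0003
collar [0.4511 0.3101 0.0778] 0.0004
0.08 [array([0.459 , 0.3106, 0.08  ]), array([0.4502, 0.3102, 0.08  ])]
0.104 [array([0.4496, 0.3097, 0.104 ]), array([0.4417, 0.3094, 0.104 ])]
[119.00112424 251.85696407] [151.9864071 157.8511272]
[122.11902697 252.62699272] [152.69872515 159.17889258]
[[ 0.     0.961  0.276]
 [ 1.    -0.    -0.   ]
 [-0.     0.276 -0.961]] [[-2.64490059e-04 -9.61661052e-01 -2.74240680e-01  6.92925315e-02]
 [ 9.99999655e-01 -3.82604960e-05 -8.30279224e-04 -4.98043687e-05]
 [ 7.87954608e-04 -2.74240805e-01  9.61660730e-01 -1.42430684e-01]
 [ 0.00000000e+00  0.00000000e+00  0.00000000e+00  1.00000000e+00]] [[298.8892643    0.         257.700275  ]
 [  0.         298.8892643  191.72063454]
 [  0.           0.           1.        ]]
```

>>> apply_moves(plan=[[-0.008, -0.05, 0, 0, 0, 0, -1], [-0.008, -0.05, 0, 0, 0, 0, -1], [-0.008, -0.05, 0, 0, 0, 0, -1], [-0.008, -0.05, 0, 0, 0, 0, -1], [-0.008, -0.05, 0, 0, 0, 0, -1], [-0.008, -0.05, 0, 0, 0, 0, -1], [-0.008, -0.05, 0, 0, 0, 0, -1], [-0.008, -0.05, 0, 0, 0, 0, -1]])

```text
t: 3.68
tcp_pos: [0.4998, -0.1002, 0.1728]
tool_rot: [0.0, 1.0, -0.0, 0.0]
force: [-0.2, 0.5, 0.6]
finger_gap: 0.997
gripper_force: 0.0
```

>>> apply_moves(plan=[[-0.009, -0.045, 0.01, 0, 0, 0, -1], [-0.009, -0.045, 0.01, 0, 0, 0, -1], [0, 0, 0, 0, 0, 0, -1], [0, 0, 0, 0, 0, 0, -1], [0, 0, 0, 0, 0, 0, -1]])

```text
t: 4.3
tcp_pos: [0.5167, -0.1866, 0.1529]
tool_rot: [-0.001, 1.0, 0.0, -0.0]
force: [-0.6, -0.5, 0.4]
finger_gap: 0.999
gripper_force: 0.0
```

```bash
python3 - <<'E'
from h import *
im,K,Rc,o=grab('wrist'); np.savez('pics/w4.npz',im=im,K=K,Rc=Rc,o=o); save('w4',im)
s=sense();print(np.round(s['tcp_pos'],4),np.round(s['qd'],3),s['t'],o)
E
```

```text
[ 0.5169 -0.1866  0.1531] [ 0.002 -0.    -0.004  0.    -0.001  0.   ] 4.35 [ 0.44749284 -0.18684616  0.29537759]
```

View pics/w4.png

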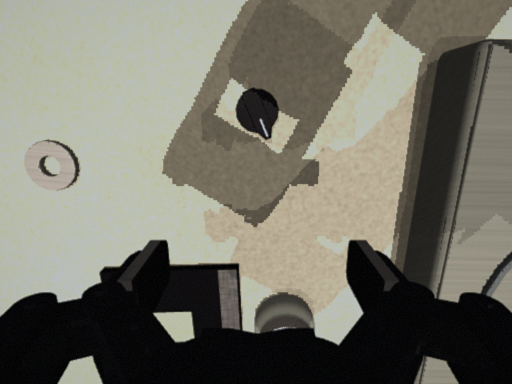

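The wrist view shows the loose knob with its skirt near (257,111) and its white line from (262,119) to (267,134). The bezel is at (52,165).

>>> apply_moves(plan=[[-0.015, -0.05, 0.005, 0, 0, 0, -1], [-0.015, -0.05, 0.005, 0, 0, 0, -1], [-0.015, -0.05, 0.005, 0, 0, 0, -1], [-0.01, -0.05, 0.005, 0, 0, 0, -1], [0, 0, 0, 0, 0, 0, -1], [0, 0, 0, 0, 0, 0, -1], [0, 0, 0, 0, 0, 0, -1]])

```text
t: 5.22
tcp_pos: [0.572, -0.3857, 0.133]
tool_rot: [-0.001, 1.0, 0.001, -0.0]
force: [0.1, -0.1, 0.7]
finger_gap: 1.003
gripper_force: 0.0
```

```bash
cat >m.py <<'E'
from h import *
im,K,Rc,o=grab('wrist'); np.savez('pics/w5.npz',im=im,K=K,Rc=Rc,o=o); save('w5',im)
s=sense();print(np.round(s['tcp_pos'],4),np.round(s['qd'],3),s['t'],o)
cam=lambda D:(D['K'],D['Rc'],D['o'])
def meas(D,zs):
    c=cam(D);im=D['im'];g=im.max(2)
    # hole & knob predicted windows
    k=proj([.449,-.185,.01],*c);b=proj([.503,-.388,.004],*c);print('pred',k,b)
    Y,X=np.indices(g.shape)
    wk=np.hypot(X-k[0],Y-k[1])<38
    m=(g<45)&wk; m=cv2.morphologyEx(m.astype(np.uint8),cv2.MORPH_CLOSE,np.ones((5,5)))
    e,ct=circ(m); print('knob ell',e)
    hull=np.zeros_like(m);cv2.drawContours(hull,[ct],-1,1,-1)
    w=(hull>0)&(g>70)&(cv2.erode(hull,np.ones((3,3)))>0); ys,xs=np.nonzero(w)
    if len(xs)>3:
        P=np.array([onz((x,y),.035,*c)[:2] for x,y in zip(xs,ys)]); ct0=P.mean(0);u=np.linalg.svd(P-ct0)[2][0];u*=np.sign(u[0]);t=(P-ct0)@u
        print('line n',len(xs),ct0.round(4),'yaw',np.arctan2(u[1],u[0]).round(3),'ends',(ct0+u*t.min()).round(4),(ct0+u*t.max()).round(4))
    return b
T=meas(np.load('pics/w4.npz'),0)
D=np.load('pics/w5.npz');b=meas(D,0)
E
python3 m.py
```

```text
[ 0.5721 -0.3859  0.1331] [-0.002  0.001 -0.006 -0.001 -0.002  0.   ] 5.275 [ 0.50279425 -0.38600284  0.2754994 ]
pred [259.76985843 108.38270199] [ 54.18240821 164.82298301]
knob ell ((257.4076232910156, 111.44395446777344), (39.20089340209961, 48.092369079589844), 163.07667541503906)
line n 61 [ 0.4644 -0.1821] yaw 0.408 ends [ 0.4569 -0.1853] [ 0.4717 -0.1789]
pred [507.18879226  37.80886548] [255.32454892 106.99441609]
knob ell ((494.3336181640625, 42.62605285644531), (42.34824752807617, 58.02213668823242), 11.410831451416016)
```

View pics/w5.png

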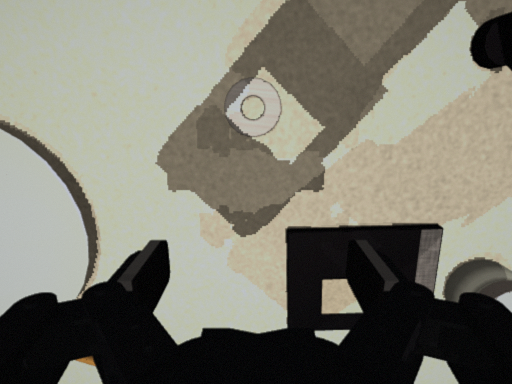

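The bezel appears at (253,107) with clear space around it; the notebook corner is at (287,228) and the plate is on the left.

```bash
cat >m2.py <<'E'
from h import *
cam=lambda D:(D['K'],D['Rc'],D['o'])
c={}
for n,(x,y),r in (('w4',(52,165),(18,32)),('w5',(253,107),(24,33))):
    D=np.load('pics/%s.npz'%n); g=cv2.resize(cv2.cvtColor(D['im'],cv2.COLOR_RGB2GRAY)[y-45:y+45,x-45:x+45],None,fx=4,fy=4,interpolation=cv2.INTER_CUBIC)
    for lab,(a,b) in dict(out=(4*r[0],4*r[1]),hole=(28,60)).items():
        h=cv2.HoughCircles(g,cv2.HOUGH_GRADIENT_ALT if 0 else cv2.HOUGH_GRADIENT,1,20,param1=80,param2=12,minRadius=a,maxRadius=b)
        if h is None: print(n,lab,None);continue
        for q in h[0][:2]: print(n,lab,(x-45+(q[0]-1.5)/4).round(1),(y-45+(q[1]-1.5)/4).round(1),'r',q[2]/4)
        q=h[0][0];c[n,lab]=(x-45+(q[0]-1.5)/4,y-45+(q[1]-1.5)/4)
D4,D5=np.load('pics/w4.npz'),np.load('pics/w5.npz')
for lab in('out','hole'):
    if ('w4',lab) in c and ('w5',lab) in c:
        p,e=cross2(D4['o'],ray(c['w4',lab],*cam(D4)),D5['o'],ray(c['w5',lab],*cam(D5)));print(lab,p.round(4),e.round(4))
        print([onz(c[n,lab],.008,*cam(D)).round(4) for n,D in(('w4',D4),('w5',D5))])
# knob top: white line end and mid across views w4 only; skirt centre from ellipse-> z .017
E
python3 m2.py
```

```text
w4 out 47.5 171.0 r 31.575
w4 out 53.0 165.5 r 24.05
w4 hole 50.8 163.5 r 11.85
w4 hole 64.5 173.0 r 13.45
w5 out 252.5 107.5 r 29.125
w5 out 253.8 102.2 r 25.375
w5 hole 252.5 106.5 r 11.975
w5 hole 263.8 90.2 r 10.0
out [ 0.5053 -0.3897  0.0133] 0.004
[array([ 0.5084, -0.3929,  0.008 ]), array([ 0.5034, -0.3904,  0.008 ])]
hole [ 0.5021 -0.3906  0.0046] 0.0011
[array([ 0.5009, -0.3883,  0.008 ]), array([ 0.5026, -0.3904,  0.008 ])]
```

>>> apply_moves(plan=[[0.035, -0.002, 0.03, 0, 0, 0, -0.5], [0.034, -0.002, 0.03, 0, 0, 0, -0.5], [0, 0, 0.03, 0, 0, 0, -0.5], [0, 0, 0.02, 0, 0, 0, -0.5], [0, 0, 0.01, 0, 0, 0, -0.5], [0, 0, 0, 0, 0, 0, -0.5], [0, 0, 0, 0, 0, 0, -0.5]])

```text
t: 6.15
tcp_pos: [0.5039, -0.3923, 0.0137]
tool_rot: [-0.0, 1.0, -0.001, 0.001]
force: [0.0, 0.4, 0.1]
finger_gap: 0.75
gripper_force: 0.0
```

>>> apply_moves(plan=[[0, 0, 0.005, 0, 0, 0, -0.5], [0, 0, 0.004, 0, 0, 0, -0.5], [0, 0, 0, 0, 0, 0, -0.5], [0, 0, 0, 0, 0, 0, -0.5]])

```text
t: 6.65
tcp_pos: [0.503, -0.3919, 0.0038]
tool_rot: [-0.0, 1.0, 0.0, -0.0]
force: [-0.3, -0.7, -0.2]
finger_gap: 0.749
gripper_force: 0.0
```

>>> apply_moves(plan=[[0, 0, 0.003, 0, 0, 0, -0.5], [0, 0, 0, 0, 0, 0, -0.5], [0, 0, 0, 0, 0, 0, -0.5]])

```text
t: 7.02
tcp_pos: [0.5031, -0.3918, 0.0008]
tool_rot: [-0.0, 1.0, 0.0, 0.0]
force: [-0.4, -0.7, 0.5]
finger_gap: 0.745
gripper_force: 0.0
```

>>> apply_moves(plan=[[0, 0, 0.002, 0, 0, 0, -0.5], [0, 0, 0, 0, 0, 0, -0.5], [0, 0, 0, 0, 0, 0, -0.5]])

```text
t: 7.4
tcp_pos: [0.5031, -0.3919, -0.0012]
tool_rot: [-0.0, 1.0, 0.0, -0.0]
force: [0.7, 0.0, -0.0]
finger_gap: 0.75
gripper_force: 0.0
```

>>> apply_moves(plan=[[0, 0, 0, 0, 0, 0, -0.25], [0, 0, 0, 0, 0, 0, -0.1], [0, 0, 0, 0, 0, 0, 0.2], [0, 0, 0, 0, 0, 0, 0.2], [0, 0, 0, 0, 0, 0, 0.2]], force=30)

```text
t: 8.02
tcp_pos: [0.5031, -0.3919, -0.0007]
tool_rot: [-0.0, 1.0, -0.0, 0.0]
force: [-2.2, 1.2, 6.0]
finger_gap: 0.562
gripper_force: 31.0
```

>>> apply_moves(plan=[[0, 0, -0.005, 0, 0, 0, 0.2], [0, 0, -0.02, 0, 0, 0, 0.2], [0, 0, -0.04, 0, 0, 0, 0.2], [0, 0, -0.05, 0, 0, 0, 0.2], [0, 0, -0.05, 0, 0, 0, 0.2], [0, 0, 0, 0, 0, 0, 0.2], [0, 0, 0, 0, 0, 0, 0.2], [0, 0, 0, 0, 0, 0, 0.2]])

```text
t: 9.02
tcp_pos: [0.5022, -0.3909, 0.1623]
tool_rot: [-0.0, 1.0, 0.001, -0.001]
force: [0.2, -0.3, -0.7]
finger_gap: 0.561
gripper_force: 31.1
```

```bash
python3 - <<'E'
from h import *
im,K,Rc,o=grab('wrist'); np.savez('pics/w6.npz',im=im,K=K,Rc=Rc,o=o)
s=sense();print(np.round(s['tcp_pos'],4),s['t'],s['finger_gap'],s['gripper_force'])
save('w6',cv2.resize(im[150:330,120:400],None,fx=2.8,fy=2.8,interpolation=cv2.INTER_CUBIC))
M=np.array(calibration('wrist')['mount'])
for P in ([0,0,0],[0,0,-.008],[.01,0,-.008],[-.01,0,-.008]):
    q=np.linalg.inv(M)@np.r_[P,1];q=K@q[:3];print(P,q[:2]/q[2])
E
```

```text
[ 0.5022 -0.391   0.1622] 9.075 0.5599946510778685 31.06930933892727
[0, 0, 0] [258.04662329 244.56186282]
[0, 0, -0.008] [258.05190111 251.72577888]
[0.01, 0, -0.008] [258.05305834 233.10691505]
[-0.01, 0, -0.008] [258.05078591 269.66844354]
```

View pics/w6.png

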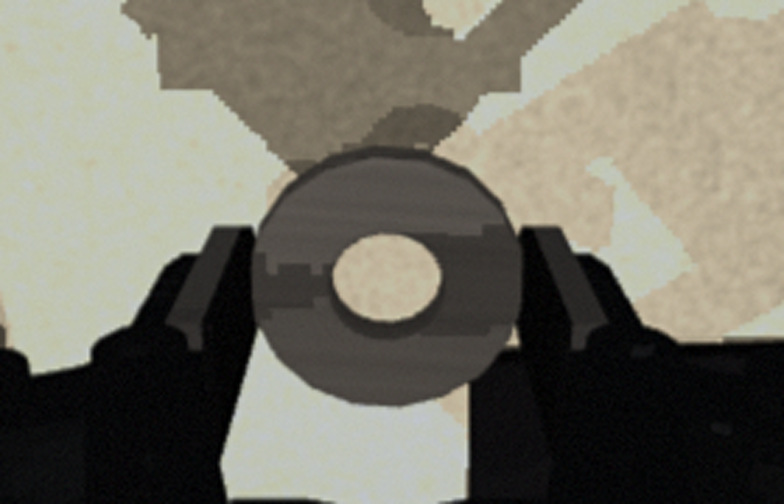

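The ring is held flat and centred: hole at crop (386,279), which is px (258,250), and the TCP column is 258. So the wrist camera and fingers agree sideways.

>>> apply_moves(plan=[[0, 0.05, 0, 0, 0, 0, 0.2], [0, 0.05, 0, 0, 0, 0, 0.2], [0.005, 0.05, 0, 0, 0, 0, 0.2], [0.005, 0.05, 0, 0, 0, 0, 0.2], [0.005, 0.05, 0, 0, 0, 0, 0.2], [0.005, 0.05, 0, 0, 0, 0, 0.2], [0.005, 0.05, 0, 0, 0, 0, 0.2], [0.005, 0.05, 0, 0, 0, 0, 0.2]])

```text
t: 10.07
tcp_pos: [0.4722, 0.0097, 0.1629]
tool_rot: [0.0, 1.0, 0.0, -0.001]
force: [0.5, 0.0, -0.5]
finger_gap: 0.56
gripper_force: 31.1
```

>>> apply_moves(plan=[[0.005, 0.05, 0, 0, 0, 0, 0.2], [0.005, 0.05, 0, 0, 0, 0, 0.2], [0.005, 0.05, 0, 0, 0, 0, 0.2], [0.005, 0.05, 0, 0, 0, 0, 0.2], [0, 0.05, 0, 0, 0, 0, 0.2], [0, 0.05, 0, 0, 0, 0, 0.2], [0, 0, 0, 0, 0, 0, 0.2], [0, 0, 0, 0, 0, 0, 0.2]])

```text
t: 11.08
tcp_pos: [0.452, 0.3075, 0.1628]
tool_rot: [-0.0, 1.0, -0.001, -0.001]
force: [-0.8, -0.0, -1.0]
finger_gap: 0.558
gripper_force: 31.1
```

>>> apply_moves(plan=[[0, 0.001, 0.02, 0, 0, 0, 0.2], [0, 0, 0.02, 0, 0, 0, 0.2], [0, 0, 0.007, 0, 0, 0, 0.2], [0, 0, 0, 0, 0, 0, 0.2], [0, 0, 0, 0, 0, 0, 0.2], [0, 0, 0, 0, 0, 0, 0.2]])

```text
t: 11.82
tcp_pos: [0.4534, 0.3092, 0.1175]
tool_rot: [-0.0, 1.0, 0.0, 0.001]
force: [-0.2, 0.1, -0.1]
finger_gap: 0.557
gripper_force: 31.1
```

```bash
python3 - <<'E'
from h import *
im,K,Rc,o=grab('wrist'); np.savez('pics/w7.npz',im=im,K=K,Rc=Rc,o=o); c=(K,Rc,o)
s=sense();t=np.array(s['tcp_pos']);print(t.round(4),s['t'],np.round(s['force'],2))
m=orange(im);ys,xs=np.nonzero(m);k=(abs(xs-258)<40)&(ys>190);print('orange in hole',k.sum(), xs[k].min() if k.any() else 0,xs[k].max() if k.any() else 0,ys[k].min() if k.any() else 0,ys[k].max() if k.any() else 0)
print('tip expected',proj([.4512,.310,.104],*c),'hole bottom c',proj(t-[.001,0,0],*c))
save('w7',cv2.resize(im[190:310,170:350],None,fx=4,fy=4,interpolation=cv2.INTER_CUBIC))
E
```

```text
[0.4533 0.3093 0.1175] 11.875 [-0.62 -0.08  0.5 ]
orange in hole 0 0 0 0 0
tip expected [259.41890681 230.31808685] hole bottom c [258.1345666  242.59761623]
```

View pics/w7.png

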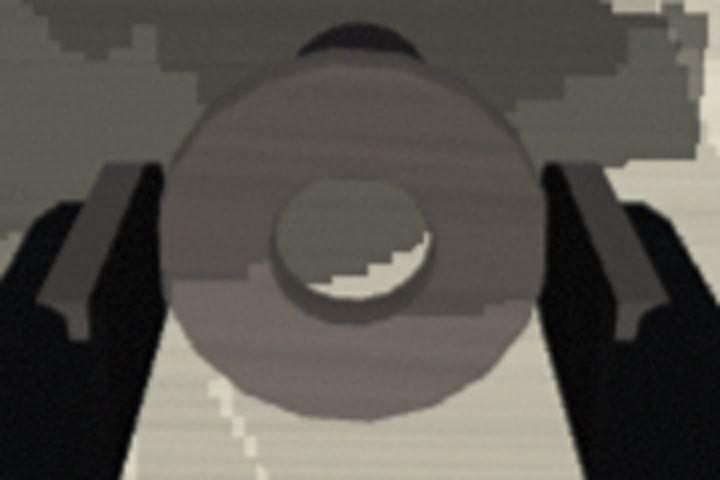

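The view shows the ring centred at col 258, with the dark gasket behind it centred at about col 259.7, so it needs about 1 mm of +y. Descending.

>>> apply_moves(plan=[[0.001, 0.001, 0.007, 0, 0, 0, 0.2], [0, 0, 0.007, 0, 0, 0, 0.2], [0, 0, 0.007, 0, 0, 0, 0.2], [0, 0, 0, 0, 0, 0, 0.2]])

```text
t: 12.38
tcp_pos: [0.4513, 0.3099, 0.0949]
tool_rot: [-0.0, 1.0, -0.0, -0.001]
force: [-0.5, -0.6, -0.9]
finger_gap: 0.556
gripper_force: 31.1
```

>>> apply_moves(plan=[[0, 0, 0.006, 0, 0, 0, 0.2], [0, 0, 0.006, 0, 0, 0, 0.2], [0, 0, 0, 0, 0, 0, 0.2], [0, 0, 0, 0, 0, 0, 0.2]])

```text
t: 12.88
tcp_pos: [0.452, 0.3101, 0.0838]
tool_rot: [-0.0, 1.0, -0.0, 0.0]
force: [-0.2, -1.0, -0.7]
finger_gap: 0.559
gripper_force: 31.1
```

>>> apply_moves(plan=[[0, 0, 0.004, 0, 0, 0, 0.2], [0, 0, 0.003, 0, 0, 0, 0.2], [0, 0, 0, 0, 0, 0, 0.2], [0, 0, 0, 0, 0, 0, 0.2]])

```text
t: 13.38
tcp_pos: [0.452, 0.3101, 0.0768]
tool_rot: [-0.0, 1.0, 0.0, 0.0]
force: [-1.0, -0.4, -0.7]
finger_gap: 0.561
gripper_force: 31.1
```

>>> apply_moves(plan=[[0, 0, 0.002, 0, 0, 0, 0.2], [0, 0, 0, 0, 0, 0, 0.2], [0, 0, 0, 0, 0, 0, 0.2]])

```text
t: 13.75
tcp_pos: [0.4519, 0.3101, 0.0748]
tool_rot: [-0.0, 1.0, -0.0, -0.0]
force: [0.4, 0.7, 0.0]
finger_gap: 0.56
gripper_force: 31.1
```

>>> apply_moves(plan=[[0, 0, 0, 0, 0, 0, -0.3], [0, 0, 0, 0, 0, 0, -0.4], [0, 0, 0, 0, 0, 0, -0.4], [0, 0, -0.02, 0, 0, 0, -0.4], [0, 0, -0.04, 0, 0, 0, -0.6], [0, 0, -0.04, 0, 0, 0, -0.6]])

```text
t: 14.5
tcp_pos: [0.4516, 0.31, 0.1756]
tool_rot: [-0.0, 1.0, -0.0, -0.0]
force: [0.0, 0.3, 0.5]
finger_gap: 0.797
gripper_force: 0.0
```

>>> apply_moves(plan=[[-0.034, 0, 0, 0, 0, 0, -0.6], [-0.034, 0, 0, 0, 0, 0, -0.6], [0, 0, 0, 0, 0, 0, -0.6], [0, 0, 0, 0, 0, 0, -0.6], [0, 0, 0, 0, 0, 0, -0.6]])

```text
t: 15.12
tcp_pos: [0.5184, 0.3101, 0.1745]
tool_rot: [-0.0, 1.0, -0.0, -0.001]
force: [-0.1, -1.0, -0.1]
finger_gap: 0.802
gripper_force: 0.0
```

```bash
python3 - <<'E'
from h import *
im,K,Rc,o=grab('wrist'); np.savez('pics/w8.npz',im=im,K=K,Rc=Rc,o=o); c=(K,Rc,o)
s=sense();t=np.array(s['tcp_pos']);print(t.round(4),s['t'],np.round(s['qd'],3))
q=proj([.4512,.310,.083],*c);print('exp',q,proj([.4512,.310,.104],*c))
x,y=q.round().astype(int); f=5; s=im[y-50:y+50,x-60:x+60]
m=orange(im);m2=np.zeros_like(m);m2[y-40:y+40,x-40:x+40]=m[y-40:y+40,x-40:x+40];ys,xs=np.nonzero(m2);print('orange',xs.mean(),ys.mean(),xs.min(),xs.max(),ys.min(),ys.max())
g=cv2.resize(cv2.cvtColor(s,cv2.COLOR_RGB2GRAY),None,fx=4,fy=4,interpolation=cv2.INTER_CUBIC)
r=.025*K[0,0]/(o[2]-.083)/.96
for lab,a in(('out',r),('hole',r*.4)):
    h=cv2.HoughCircles(g,cv2.HOUGH_GRADIENT,1,10,param1=80,param2=10,minRadius=int(4*a*.88),maxRadius=int(4*a*1.12))
    for k in ([] if h is None else h[0][:3]): p=(x-60+(k[0]-1.5)/4,y-50+(k[1]-1.5)/4);print(lab,np.round(p,1),k[2]/4,a,onz(p,.083,*c).round(4))
save('w8',cv2.resize(s,None,fx=5,fy=5,interpolation=cv2.INTER_CUBIC))
E
```

```text
[0.5186 0.3102 0.1746] 15.175 [-0.001 -0.002 -0.008 -0.001 -0.001 -0.003]
exp [258.05948137 109.5867742 ] [258.05287555 109.83174719]
orange 258.0275229357798 109.41590214067278 248 268 99 119
out [256.8 109.8] 32.6 33.256842624286 [0.4513 0.309  0.083 ]
out [254.2 110.8] 35.15 33.256842624286 [0.452  0.3071 0.083 ]
out [259.  111.8] 33.7 33.256842624286 [0.4528 0.3107 0.083 ]
hole [257.5 111. ] 13.425 13.302737049714402 [0.4522 0.3096 0.083 ]
hole [273.8  99. ] 12.675 13.302737049714402 [0.4436 0.3217 0.083 ]
hole [236.  107.5] 11.775 13.302737049714402 [0.4497 0.2934 0.083 ]
```

>>> apply_moves(plan=[[0, -0.05, 0, 0, 0, 0, -0.6], [0, -0.05, 0, 0, 0, 0, -0.6], [0, -0.05, 0, 0, 0, 0, -0.6], [0, -0.05, 0, 0, 0, 0, -0.6], [0, -0.05, 0, 0, 0, 0, -0.6], [0, -0.05, 0, 0, 0, 0, -0.6], [0, -0.05, 0, 0, 0, 0, -0.6], [0, -0.05, 0, 0, 0, 0, -0.6]])

```text
t: 16.18
tcp_pos: [0.5195, -0.0909, 0.175]
tool_rot: [-0.0, 1.0, 0.0, 0.0]
force: [0.4, 1.6, 0.5]
finger_gap: 0.799
gripper_force: 0.0
```

>>> apply_moves(plan=[[0, -0.05, 0.02, 0, 0, 0, -0.6], [0, -0.048, 0.02, 0, 0, 0, -0.6], [0, 0, 0.005, 0, 0, 0, -0.6], [0, 0, 0, 0, 0, 0, -0.6], [0, 0, 0, 0, 0, 0, -0.6], [0, 0, 0, 0, 0, 0, -0.6]])

```text
t: 16.92
tcp_pos: [0.5203, -0.1866, 0.1305]
tool_rot: [-0.001, 1.0, -0.0, 0.0]
force: [-0.5, 0.6, 0.9]
finger_gap: 0.796
gripper_force: 0.0
```

```bash
python3 - <<'E'
from h import *
im,K,Rc,o=grab('wrist'); np.savez('pics/w9.npz',im=im,K=K,Rc=Rc,o=o); c=(K,Rc,o)
s=sense();t=np.array(s['tcp_pos']);print(t.round(4),s['t'],np.round(s['qd'],3))
q=proj([.4497,-.1884,.017],*c);x,y=q.round().astype(int);print('exp',q)
y0=max(0,y-60);x0=x-60;s=im[y0:y+60,x0:x+60];g=s.max(2);print(np.percentile(g,[1,5,10,50,95]))
save('w9',cv2.resize(s,None,fx=5,fy=5,interpolation=cv2.INTER_NEAREST));print(x0,y0)
for th in(30,45,60):
    e,ct=circ(g<th);print(th,np.round(e[0],1)+[x0,y0],np.round(e[1],1),e[2])
E
```

```text
[ 0.5203 -0.1868  0.1304] 16.975 [-0.005  0.003 -0.003  0.001 -0.001 -0.   ]
exp [256.09305464 104.71435229]
[  9.  26.  32. 104. 193.]
196 45
30 [260.5 105.5] [31.4 53.8] 164.4694366455078
45 [257.7 107. ] [43.  53.4] 161.17201232910156
60 [257.7 106.9] [43.7 53.9] 161.6835479736328
```

View pics/w9.png

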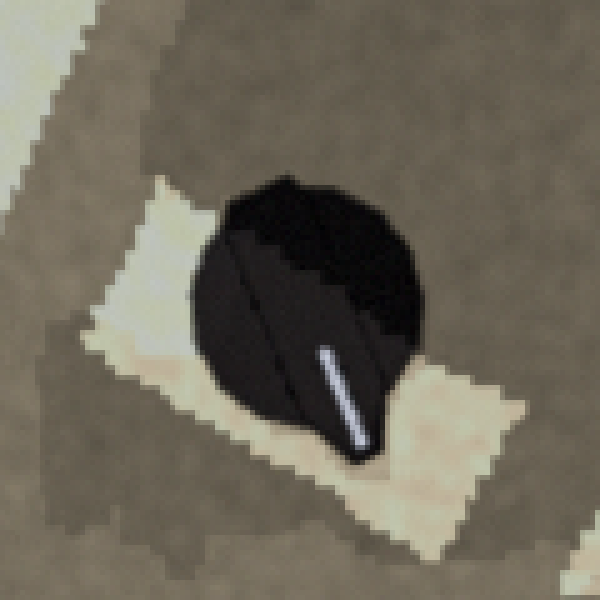

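The close-up shows the skirt centred near crop (308,303), the white line from (324,350) to (363,445), the nose at (357,463) and the back of the bar at (285,178).

```bash
python3 - <<'E'
from h import *
D=np.load('pics/w9.npz');c=(D['K'],D['Rc'],D['o'])
f=lambda p,z:onz((196+p[0]/5-.5,45+p[1]/5-.5),z,*c)
a,b=f((324,350),.035),f((363,445),.035);u=(b-a)[:2];print('line',a.round(4),b.round(4),'yaw',np.arctan2(u[1],u[0]).round(3),np.hypot(*u).round(4));u/=np.hypot(*u)
print('axis from nose',(f((357,463),.035)[:2]-.025*u).round(4),'back',f((285,178),.035).round(4))
im=D['im'][45:165,196:316].copy();m=(im.max(2)<60).astype(np.uint8)
ct=max(cv2.findContours(m,cv2.RETR_EXTERNAL,cv2.CHAIN_APPROX_NONE)[0],key=cv2.contourArea)[:,0,:]
for z in (.017,.0085,0.):
    P=np.array([onz((196+x,45+y),z,*c)[:2] for x,y in ct])
    C=np.array([.450,-.188])
    for _ in range(8):  # circle fit to points off the bar
        d=P-C;al=abs(d@np.array([-u[1],u[0]]))>.012; Q=P[al]
        s=np.linalg.lstsq(np.c_[2*Q,np.ones(len(Q))],(Q**2).sum(1),rcond=None)[0];C=s[:2]
    print('skirt',z,C.round(4),'r',np.sqrt(s[2]+C@C).round(4),'line offset',((a[:2]-C)@np.array([-u[1],u[0]])).round(4))
E
```

```text
line [ 0.457 -0.185  0.035] [ 0.4714 -0.1789  0.035 ] yaw 0.405 0.0157
axis from nose [ 0.4513 -0.1896] back [ 0.4321 -0.191   0.035 ]
skirt 0.017 [ 0.451  -0.1874] r 0.0185 line offset -0.0002
skirt 0.0085 [ 0.451  -0.1875] r 0.0191 line offset -0.0001
skirt 0.0 [ 0.451  -0.1875] r 0.0198 line offset -0.0001
```

>>> apply_moves(plan=[[0.035, 0, 0.02, 0, 0, 0, 0], [0.034, -0.001, 0.02, 0, 0, 0, 0], [0, 0, 0, 0, 0, -0.135, 0], [0, 0, 0, 0, 0, -0.135, 0], [0, 0, 0, 0, 0, -0.135, 0], [0, 0, 0.02, 0, 0, 0, 0], [0, 0, 0, 0, 0, 0, 0], [0, 0, 0, 0, 0, 0, 0]])

```text
t: 17.98
tcp_pos: [0.4513, -0.1887, 0.0703]
tool_rot: [-0.201, 0.979, -0.0, 0.0]
force: [-0.1, 1.0, 0.6]
finger_gap: 0.503
gripper_force: 0.0
```

```bash
python3 - <<'E'
from h import *
s=sense();t=np.array(s['tcp_pos']);M=R.from_quat(s['tool_rot']).as_matrix();print(t.round(4),s['t'],M[:,0].round(3),np.arctan2(-M[1,0],-M[0,0]),np.round(s['q'],2),s['finger_gap'])
print('tool-frame error to axis',(M.T@(np.array([.4508,-.1876,.0175])-t)).round(4))
E
```

```text
[ 0.4513 -0.1887  0.0703] 17.975 [-0.919 -0.395 -0.   ] 0.40571402295297476 [-0.62  0.62  1.9  -0.    0.62 -2.6 ] 0.5030551528550988
tool-frame error to axis [0.     0.0012 0.0528]
```

>>> apply_moves(plan=[[0, 0.001, 0.02, 0, 0, 0, 0], [0, 0, 0.02, 0, 0, 0, 0], [0, 0, 0.011, 0, 0, 0, 0], [0, 0, 0, 0, 0, 0, 0], [0, 0, 0, 0, 0, 0, 0]], force=30)

```text
t: 18.6
tcp_pos: [0.451, -0.1882, 0.0194]
tool_rot: [-0.201, 0.98, -0.0, 0.0]
force: [0.5, 0.6, 0.6]
finger_gap: 0.501
gripper_force: 0.0
```

>>> apply_moves(plan=[[0, 0, 0, 0, 0, 0, 0.3], [0, 0, 0, 0, 0, 0, 0.5], [0, 0, 0, 0, 0, 0, 0.9], [0, 0, 0, 0, 0, 0, 0.9], [0, 0, 0, 0, 0, 0, 0.9]])

```text
t: 19.23
tcp_pos: [0.4508, -0.1881, 0.0192]
tool_rot: [-0.201, 0.98, -0.0, 0.0]
force: [-0.9, 0.1, 5.4]
finger_gap: 0.155
gripper_force: 31.5
```

>>> apply_moves(plan=[[0, 0, 0, 0, 0, 0, 0.9], [0, 0, -0.01, 0, 0, 0, 0.9], [0, 0, -0.03, 0, 0, 0, 0.9], [0, 0, -0.05, 0, 0, 0, 0.9], [0, 0, -0.055, 0, 0, 0, 0.9], [0, 0, 0, 0, 0, 0, 0.9], [0, 0, 0, 0, 0, 0, 0.9]], force=80)

```text
t: 20.1
tcp_pos: [0.4501, -0.1875, 0.1638]
tool_rot: [-0.201, 0.98, 0.0, -0.0]
force: [0.2, 0.1, -2.1]
finger_gap: 0.135
gripper_force: 78.7
```

```bash
python3 - <<'E'
from h import *
im,K,Rc,o=grab('wrist'); np.savez('pics/w10.npz',im=im,K=K,Rc=Rc,o=o); c=(K,Rc,o)
s=sense();t=np.array(s['tcp_pos']);Rt=R.from_quat(s['tool_rot']).as_matrix();print(t.round(4),s['t'],np.round(s['force'],2),s['finger_gap'])
h=cv2.cvtColor(im,cv2.COLOR_RGB2HSV);w=(h[...,2]>70)&(h[...,1]<60); w[:225]=0;w[300:]=0;w[:,:235]=0;w[:,282:]=0
n,l,st,ce=cv2.connectedComponentsWithStats(w.astype(np.uint8))
for i in range(1,n): print(st[i],ce[i].round(1))
for P in([0,0,-.016],[-.024,0,-.016],[-.008,0,-.016],[.02,0,.001]): print(P,proj(t+Rt@np.array(P),*c).round(1))
save('w10',im[200:330,180:340])
E
```

```text
[ 0.4497 -0.1873  0.163 ] 20.15 [-1.06  0.65 -0.67] 0.13904293610637178
[256 273   4  27  94] [257.6 286.9]
[244 291   7   9  39] [246.2 296.1]
[266 291   6   9  35] [269.2 296.1]
[0, 0, -0.016] [259.  258.5]
[-0.024, 0, -0.016] [259.  302.2]
[-0.008, 0, -0.016] [259.  273.5]
[0.02, 0, 0.001] [259.  206.8]
```

>>> apply_moves(plan=[[0, 0, -0.012, 0, 0, 0.139, 0.9], [0, 0, 0, 0, 0, 0.139, 0.9], [0, 0, 0, 0, 0, 0.139, 0.9], [0, 0.045, 0, 0, 0, 0, 0.9], [0, 0.05, 0, 0, 0, 0, 0.9], [0, 0.05, 0, 0, 0, 0, 0.9], [0, 0.05, 0, 0, 0, 0, 0.9], [0, 0.05, 0, 0, 0, 0, 0.9]])

```text
t: 21.15
tcp_pos: [0.4522, 0.0587, 0.174]
tool_rot: [0.006, 1.0, 0.0, -0.002]
force: [1.0, -0.1, 0.2]
finger_gap: 0.136
gripper_force: 78.7
```

>>> apply_moves(plan=[[0, 0.05, 0, 0, 0, 0, 0.9], [0, 0.05, 0, 0, 0, 0, 0.9], [0, 0.05, 0, 0, 0, 0, 0.9], [0, 0.05, 0, 0, 0, 0, 0.9], [0, 0.05, 0, 0, 0, 0, 0.9], [0, 0, 0, 0, 0, 0, 0.9], [0, 0, 0, 0, 0, 0, 0.9], [0, 0, 0, 0, 0, 0, 0.9]])

```text
t: 22.15
tcp_pos: [0.4559, 0.3055, 0.1749]
tool_rot: [0.007, 1.0, -0.001, -0.001]
force: [-0.2, -0.0, -0.8]
finger_gap: 0.138
gripper_force: 78.8
```

```bash
cat > st.py <<'E'
from h import *
s=sense();t=np.array(s['tcp_pos']);M=R.from_quat(s['tool_rot']).as_matrix();print(t.round(4),s['t'],'yaw',np.arctan2(-M[1,0],-M[0,0]).round(4),'tilt',M[:,2].round(4),np.round(s['force'],2),s['finger_gap'])
print('tool-frame to go',(M.T@(np.array([.4511,.310,.109])-t)).round(4))
E
python3 st.py
```

```text
[0.4559 0.3055 0.1749] 22.15 yaw -0.0134 tilt [-0.0023 -0.0013 -1.    ] [-0.21 -0.03 -0.83] 0.13820510878481476
tool-frame to go [0.0048 0.0045 0.0659]
```

>>> apply_moves(plan=[[0.005, 0.0045, 0.015, 0, 0, 0, 0.9], [0, 0, 0.015, 0, 0, 0, 0.9], [0, 0, 0.014, 0, 0, 0, 0.9], [0, 0, 0, 0, 0, 0, 0.9], [0, 0, 0, 0, 0, 0, 0.9], [0, 0, 0, 0, 0, 0, 0.9]])

```text
t: 22.9
tcp_pos: [0.452, 0.3118, 0.1323]
tool_rot: [0.006, 1.0, 0.0, 0.001]
force: [-0.1, 0.4, -0.6]
finger_gap: 0.137
gripper_force: 78.7
```

```bash
python3 st.py
```

```text
[0.452  0.3118 0.1323] 22.9 yaw -0.0118 tilt [ 1.1e-03  5.0e-04 -1.0e+00] [-0.06  0.38 -0.62] 0.13745864506447933
tool-frame to go [ 0.0009 -0.0018  0.0233]
```

>>> apply_moves(plan=[[0.001, -0.002, 0.004, 0, 0, 0, 0.9], [0, 0, 0.002, 0, 0, 0, 0.9], [0, 0, 0, 0, 0, 0, 0.9], [0, 0, 0, 0, 0, 0, 0.9]])

```text
t: 23.4
tcp_pos: [0.4506, 0.3096, 0.1259]
tool_rot: [0.006, 1.0, 0.0, 0.0]
force: [-0.3, -0.1, -0.5]
finger_gap: 0.14
gripper_force: 78.7
```

```bash
python3 st.py
```

```text
[0.4506 0.3096 0.1259] 23.4 yaw -0.0117 tilt [ 2.e-04  0.e+00 -1.e+00] [-0.27 -0.12 -0.52] 0.13997689997113544
tool-frame to go [-0.0005  0.0004  0.0169]
```

>>> apply_moves(plan=[[-0.0005, 0.0005, 0.003, 0, 0, 0, 0.9], [0, 0, 0.003, 0, 0, 0, 0.9], [0, 0, 0, 0, 0, 0, 0.9], [0, 0, 0, 0, 0, 0, 0.9]])

```text
t: 23.9
tcp_pos: [0.451, 0.3101, 0.1197]
tool_rot: [0.006, 1.0, -0.0, -0.0]
force: [-0.6, -0.1, -0.3]
finger_gap: 0.139
gripper_force: 78.7
```

>>> apply_moves(plan=[[0, 0, 0.003, 0, 0, 0, 0.9], [0, 0, 0.003, 0, 0, 0, 0.9], [0, 0, 0, 0, 0, 0, 0.9], [0, 0, 0, 0, 0, 0, 0.9]])

```text
t: 24.4
tcp_pos: [0.451, 0.3101, 0.1138]
tool_rot: [0.006, 1.0, -0.0, -0.0]
force: [-0.4, -0.6, -0.3]
finger_gap: 0.141
gripper_force: 78.7
```

>>> apply_moves(plan=[[0, 0, 0.003, 0, 0, 0, 0.9], [0, 0, 0, 0, 0, 0, 0.9], [0, 0, 0, 0, 0, 0, 0.9]])

```text
t: 24.78
tcp_pos: [0.451, 0.3101, 0.1108]
tool_rot: [0.006, 1.0, -0.0, -0.0]
force: [-0.5, -0.1, -0.8]
finger_gap: 0.143
gripper_force: 78.7
```

>>> apply_moves(plan=[[0, 0, 0.002, 0, 0, 0, 0.9], [0, 0, 0, 0, 0, 0, 0.9], [0, 0, 0, 0, 0, 0, 0.9]])

```text
t: 25.15
tcp_pos: [0.4512, 0.3102, 0.1092]
tool_rot: [0.006, 1.0, 0.0, 0.0]
force: [-0.2, -0.7, 3.5]
finger_gap: 0.142
gripper_force: 79.2
```

>>> apply_moves(plan=[[0, 0, 0.002, 0, 0, 0, 0.9], [0, 0, 0, 0, 0, 0, 0.9], [0, 0, 0, 0, 0, 0, 0.9]])

```text
t: 25.52
tcp_pos: [0.4513, 0.3102, 0.1073]
tool_rot: [0.006, 1.0, 0.0, 0.0]
force: [-0.8, -0.5, 5.7]
finger_gap: 0.139
gripper_force: 79.5
```

>>> apply_moves(plan=[[0, 0, 0.002, 0, 0, 0, 0.9], [0, 0, 0.001, 0, 0, 0, 0.9], [0, 0, 0, 0, 0, 0, 0.9], [0, 0, 0, 0, 0, 0, 0.9]])

```text
t: 26.02
tcp_pos: [0.4513, 0.3102, 0.1048]
tool_rot: [0.006, 1.0, 0.0, 0.0]
force: [-2.2, -1.1, 10.0]
finger_gap: 0.14
gripper_force: 80.0
```

>>> apply_moves(plan=[[0, 0, 0.001, 0, 0, 0, 0.9], [0, 0, 0, 0, 0, 0, 0.9], [0, 0, 0, 0, 0, 0, 0.9]])

```text
t: 26.4
tcp_pos: [0.4513, 0.3102, 0.1041]
tool_rot: [0.006, 1.0, 0.0, 0.001]
force: [-2.5, -0.6, 11.1]
finger_gap: 0.141
gripper_force: 80.5
```

>>> apply_moves(plan=[[0, 0, 0.001, 0, 0, 0, 0.9], [0, 0, 0, 0, 0, 0, 0.9], [0, 0, 0, 0, 0, 0, 0.9], [0, 0, 0, 0, 0, 0, 0.9]])

```text
t: 26.9
tcp_pos: [0.4514, 0.3103, 0.104]
tool_rot: [0.006, 1.0, 0.0, 0.001]
force: [-3.4, -1.7, 16.9]
finger_gap: 0.14
gripper_force: 81.3
```

```bash
python3 st.py; python3 - <<'E'
from h import *
im,K,Rc,o=grab('wrist');c=(K,Rc,o)
# bezel rim still round the knob: brightness along the ring radius 22.5 mm at z .083, robot side
for a in np.linspace(2.2,4.1,7):
    print([int(im[int(round(q[1])),int(round(q[0]))].mean()) for q in (proj([.4512+r*np.cos(a),.310+r*np.sin(a),.083],*c) for r in (.017,.0215,.0225,.0235,.027,.029))])
E
```

```text
[0.4514 0.3103 0.104 ] 26.9 yaw -0.0116 tilt [ 1.7e-03  6.0e-04 -1.0e+00] [-3.37 -1.74 16.87] 0.13980260612893772
tool-frame to go [ 0.0003 -0.0003 -0.005 ]
[4, 81, 82, 79, 68, 72]
[9, 85, 82, 79, 72, 70]
[2, 82, 88, 78, 67, 69]
[6, 86, 88, 75, 67, 71]
[4, 82, 86, 71, 68, 68]
[2, 87, 86, 76, 71, 74]
[4, 81, 83, 80, 67, 70]
```

On the stop with 17 N, travel was exactly 5 mm, and the bezel rim is evenly visible around the knob.

```bash
python3 -c "
from station import *
print(sign_off())"
```

```text
the job is handed in; nothing more can be done
None
```

The job is handed in: the bezel lies round the bare spindle, and the knob is keyed on and held pressed to its stop (about 5 mm travel, about 17 N); the sign-off returned no verdict.

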